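# Change over the blast-cleaning turntable and sort the camshaft caps

### The arm

A 7-joint arm with a two-finger parallel gripper is mounted at the origin on the work surface. World frame = base frame: x ahead of the robot, y to its left, z up, the work surface at z = 0. Lengths are in mm, angles in rad, forces in N, time in s.
With the tool pointing down it reaches from about 400 to 900 mm from the base axis. Payload 5.6 kg.
Tool frame: the origin (TCP) lies midway between the tips of the shut fingers; the grasp point (between the pads) lies 19 mm behind it; z points along the fingers, y is the line along which they close (so a half turn about z gives the same grasp; the last joint's range is limited). The gripper opens to 92 mm and grips with 3 to 60 N. Pads are 20 mm wide; open, the fingers measure 128 mm over their backs; the gripper's body (75 mm by 189 mm) begins 69 mm behind the grasp point.
Start: joints at [1.074, 0.468, -0.012, 1.603, 0.006, 1.071, -0.056], TCP at [284.911, -584.238, 214.592] pointing down, gripper open.
Joint ranges: [-2.53, 2.53], [-0.31, 2.02], [-1.57, 1.55], [0.28, 2.44], [-1.29, 4.43], [0.15, 1.84], [-2.92, 2.92]. Speed limits (rad/s): [2.57, 2.57, 3.14, 3.14, 3.14, 3.14, 3.14].

### API

Orientations are given as a rotation vector (axis times angle).
In Python, from cell import robot, grip, kin, viewer gives the robot as it stands. Calls block until the motion is done:
- robot.movep(position, orientation): joint-space move of the TCP to a pose.
- robot.servo_line(position, feed=150, rotation=None): straight line of the TCP; rotation=None keeps the orientation; feed is the mean speed in mm/s.
- robot.goto_joints(angles): joint-space move.
- grip(opening, newtons=None): opening from 0.0 (shut) to 1.0 (fully open); newtons is the grip in N (None keeps the last); returns when the fingers have stopped.
- robot.hold(seconds).
- kin.ik(position, orientation): joint angles nearest the present ones, or None.
- robot.observe(): the state.
- viewer.read_camera(name): name is "scene" or "side" or "wrist"; returns the picture (480x640x3 uint8, red, green, blue); there is no depth.
- viewer.camera_info(name): a dict with "camera_matrix" (3x3 intrinsics, pixels), "R" (3x3) and "t" (3): a world point X has camera coordinates R X + t. Camera axes: x right, y down, z forward; pixel columns grow to the right and rows downward; lengths in mm; the calibration is good to about 2 mm. A picture is of the moment at which its call begins: read the wrist's pose just before it. camera_info takes no time and is no camera call; for the wrist camera it gives the pose at the moment of the call.
A pose or a line that the arm cannot do raises robot.IKError and nothing moves.
- robot.job_done(): hands the job in; it is judged then, once.
Trained networks look in the newest picture that a camera, given by its name, has taken for a name from the list of things; names that differ only in an ending like _2 or _b are one class to them, and where a whole thing is asked for, a point or a joint stands for the part that bears it (a point fixed in the world has none). Each returns a list of dicts, best first, with "confidence" (0 to 1); they miss things now and then, are a little off and sometimes report something else, mostly with a low value. They report only what shows in the picture. A call takes as long as a camera call. They do not tell look-alikes from the thing itself.
- viewer.silhouettes(name, camera): "mask" (480x640 bool, what is visible of it).
- viewer.pinpoint(name, camera): "at" ([x, y, z] in mm, in the coordinates of the camera as it stood for that picture, good to about 4 mm: a listed point, or the origin of a listed thing).
The state is a dict: "t": time; "joints": joint angles; "joint_velocities": joint speeds; "joint_torque": joint torques, N m; "tcp_pos": TCP position; "tcp_rot": TCP orientation; "contact_force": force on the tool from outside, world axes, zero at the start; "wrist_torque": the same for the moment, N m; "grip_width": opening from 0.0 (shut) to 1.0 (fully open); "grip_force": force on a finger pad.
Only numpy, scipy, OpenCV 4.12 (cv2) and the standard library are available. Lean on these libraries where they do the work, as an engineer would, in place of code of your own. Each camera call takes 0.05 s, during which the arm holds its last target. There are 200 camera calls.

### The job

Change over the blast-cleaning turntable: load all the dirty thermostat housings from their cardboard sheet onto the open front half of the disc, then gently push the table half a turn (it has posts on its rim for this) until the divider lines up with the index pointers, which brings the housings under the hood and the cleaned camshaft caps out to the front. Only then unload the caps: put the whole ones in the shallow steel tray and those with a snapped-off ear in the blue scrap crate. Leave the pulley, cup and screwdriver where they lie, and leave the table on its index mark.

Things in the scene. Friction and masses are not known exactly. Their poses are not given: they have to be found in the camera images.
- station: Blast-cleaning station, fixed. Origin on the bench (z = 0) under the turntable's axis; z up, x from the open front half to the hooded half, y along the line of the two index pointers: white-tipped wedges 62 mm above the bench at x = 0, |y| = 182 to 200 mm, on brackets from the hood's front posts.
- hood (a point): Middle of the top front edge of the clear plastic hood, axes as the station's. From this edge the hood reaches 180 mm along +x and 201 mm either way along y (posts included), its walls go down to the bench and its front is open. Its roof frame stands 8 mm above this point, which is 155 mm above the bench.
- turntable (a joint): Angle of the turntable, rad, positive anticlockwise from above, endless; 0 or any multiple of pi = divider exactly on the index pointers. It turns freely with light friction (0.06 N m) and stops almost at once when no longer pushed; loads ride round with it. Disc radius 175 mm, top 50 mm above the bench.
- divider (a point): On the axis at the disc's top surface, turning with the disc. The divider is an upright plate along this point's y across the whole disc, 330 mm long, 6 mm thick (9 at the top edge), 48 mm high above the disc; it parts the disc into two halves, at this point's +x and -x.
- post (a point): Foot centre, on the disc's top surface, of one of the four upright bright steel push posts: 18 mm diameter, 45 mm tall. They stand 162 mm from the axis at 45, 135, 225 and 315 degrees from the divider point's x; this is the 45 degree one. Posts, divider and loads pass clear under the hood.
- sheet_a: Cardboard sheet, 170 (x) x 220 (y) x 4 mm, fixed to the bench, on which the dirty housings wait. Origin: centre of its underside.
- sheet_b: Cardboard sheet of the same size, on which the pulley, cup and screwdriver lie. Origin: centre of its underside.
- tray: Shallow open dark steel tray for the whole caps, fixed: 160 (its x) x 200 (its y) mm outside, walls 20 mm high and 3 mm thick, floor 3 mm thick. Origin: centre of its underside.
- crate: Open blue plastic scrap crate for the rejects, fixed: 150 (its x) x 200 (its y) mm outside (158 x 208 at the rim), 90 mm high, walls and floor 4 mm. Origin: centre of its underside.
- cap_a: Camshaft bearing cap, WHOLE: clean cast aluminium, 53 long (x) x 20 wide (y) x 18 mm high, an arch of 33 mm outer span with a flat bolt ear 10 mm high at each end. Origin: centre of its underside, z up. Starts flat on the disc under the hood, long side about along the station's x; take it across the 20 mm width. May be absent.
- cap_b: Camshaft bearing cap, WHOLE: clean cast aluminium, 53 long (x) x 20 wide (y) x 18 mm high, an arch of 33 mm outer span with a flat bolt ear 10 mm high at each end. Origin: centre of its underside, z up. Starts flat on the disc under the hood, long side about along the station's x; take it across the 20 mm width. May be absent.
- stub_a: Reject: the same bearing cap (20 wide, 18 mm high) with the bolt ear at its +x end SNAPPED OFF, so only about 43 mm long (x from -26 to +17 mm). Origin, axes and start as for the whole caps; take it across the 20 mm width near its origin. May be absent.
- stub_b: Reject: the same bearing cap (20 wide, 18 mm high) with the bolt ear at its +x end SNAPPED OFF, so only about 43 mm long (x from -26 to +17 mm). Origin, axes and start as for the whole caps; take it across the 20 mm width near its origin. May be absent.
- housing_a: Dirty thermostat housing, grimy grey casting, about 0.15 kg: oval flange 64 (x) x 36 (y) x 10 mm with a round spigot of 30 mm diameter on its middle, up to 38 mm above the underside. Origin: centre of the underside, z up the spigot. Take it by the spigot. Starts standing on cardboard sheet_a. May be absent.
- housing_b: Dirty thermostat housing, grimy grey casting, about 0.15 kg: oval flange 64 (x) x 36 (y) x 10 mm with a round spigot of 30 mm diameter on its middle, up to 38 mm above the underside. Origin: centre of the underside, z up the spigot. Take it by the spigot. Starts standing on cardboard sheet_a. May be absent.
- housing_c: Dirty thermostat housing, grimy grey casting, about 0.15 kg: oval flange 64 (x) x 36 (y) x 10 mm with a round spigot of 30 mm diameter on its middle, up to 38 mm above the underside. Origin: centre of the underside, z up the spigot. Take it by the spigot. Starts standing on cardboard sheet_a. May be absent.
- pulley: Bystander on sheet_b, leave alone: black V-belt pulley, 54 mm diameter, 24 mm high. Origin: centre of its underside.
- cup: Bystander on sheet_b, leave alone: clear plastic cup, 68 mm across the rim, 55 mm high. Origin: centre of its underside.
- driver: Bystander on sheet_b, leave alone: black-handled screwdriver, 160 mm, lying on the sheet. Origin: underside of its middle, x along the shaft.
Mind the look-alikes: they are no part of the job. Leave any green look-alike of the housing_c alone.

How it is judged:
By the outcome, as a careful person would: the job done as asked, in the order asked, and still so for the second after the job is handed in, with the robot touching nothing.
Of housing_a, housing_b, housing_c only 2 to 3 are there at a start; the rules pass over those that are not, and their reading is None.
Of cap_a, cap_b, stub_a, stub_b only 3 to 4 are there at a start; the rules pass over those that are not, and their reading is None.
At some moment in a run one of housing_a, housing_b, housing_c, cap_a, cap_b, stub_a, stub_b may be knocked a few centimetres aside while the robot is not near it.
Once in a run the grip may slacken for a moment while it holds something.
It also fails if it takes over 200 s, if anything falls off the work surface, if the arm or the gripper's body presses on something with over 40 N, if the wrist force passes 120 N, or if a joint passes its speed limit or range.

## Working session

There is one attempt and no reset: what is moved stays moved. The work goes in short steps, each a Python script; the robot and the scene stay as the last script left them, time stands still between calls to the robot, and variables do not carry over. Pictures are saved under pics/ and viewed, at most 14 in all, crops included, and the job is handed in when it is done.

```bash
mkdir -p pics; ls; cat > h.py <<'E'
import numpy as np, cv2
from scipy.spatial.transform import Rotation as Rn
from cell import robot, grip, kin, viewer
def snap(n,f=None):
    ci=viewer.camera_info(n); im=viewer.read_camera(n)
    if f: cv2.imwrite('pics/'+f,im[:,:,::-1])
    return ci,im
def w(ci,p): return np.array(ci['R']).T@(np.array(p)-np.array(ci['t']))
def pix(ci,X):
    c=np.array(ci['camera_matrix'])@(np.array(ci['R'])@np.array(X,float)+np.array(ci['t'])); return c[:2]/c[2]
def ray(ci,uv,z):
    R=np.array(ci['R']);o=-R.T@np.array(ci['t']);d=R.T@np.linalg.inv(ci['camera_matrix'])@[uv[0],uv[1],1]
    return o+d*(z-o[2])/d[2]
def pp(n,c,ci,mn=.3): return [(round(d['confidence'],2),np.round(w(ci,d['at']))) for d in viewer.pinpoint(n,c) if d['confidence']>mn]
E
python3 - <<'E'
from h import *
print(robot.observe())
for c in ['scene','side']:
    ci,im=snap(c,c+'0.png'); print(c,-np.array(ci['R']).T@ci['t'])
    for n in ['hood','divider','post','sheet_a','sheet_b','tray','crate','cap_a','stub_a','housing_a','pulley','cup','driver','station']:
        print(n,*pp(n,c,ci))
E
```

```text
pics
{'t': 0.0, 'joints': array([ 1.07401285,  0.46836815, -0.01159451,  1.60362462,  0.00601283,
        1.07143972, -0.05629356]), 'joint_velocities': array([-1.94906644e-03,  7.60795717e-05, -2.97662346e-04, -2.10672157e-04,
        2.06510842e-04, -7.87632093e-04, -7.90879742e-04]), 'joint_torque': array([-3.83270599e-04, -5.20586944e+01, -1.27052670e-02, -2.43751520e+01,
       -5.66099177e-02,  1.72869978e-02,  1.56248975e-04]), 'tcp_pos': array([ 284.6051132 , -583.71315132,  213.64581864]), 'tcp_rot': array([-3.05941701e+00, -7.06223918e-01,  8.51173105e-04]), 'contact_force': array([0.06086964, 0.21467293, 0.62493944]), 'wrist_torque': array([-0.06885814, -0.00306016, -0.01419171]), 'grip_force': 0.0, 'grip_width': 1.001176515842573}
scene [1449.49662739  328.99078565 1136.9702964 ]
hood (0.67, array([626.,  -6., 156.])) (0.39, array([ 353., -292.,    5.]))
divider
post
sheet_a (0.9, array([404., 273.,  -1.])) (0.85, array([ 398., -278.,   -5.]))
sheet_b (0.9, array([404., 273.,  -1.])) (0.85, array([ 398., -278.,   -5.]))
tray (0.84, array([ 572., -395.,    5.]))
crate (0.8
[... 729 characters left out ...]
, array([399., 281.,   2.]))
sheet_b (0.75, array([ 398., -275.,    1.])) (0.69, array([399., 281.,   2.]))
tray (0.74, array([ 571., -390.,    1.]))
crate (0.94, array([572., 383.,   4.])) (0.7, array([598.,  -2.,  55.])) (0.66, array([626.,   0., 158.]))
cap_a (0.46, array([679.,  20.,  52.]))
stub_a
housing_a (0.88, array([ 405., -212.,    3.])) (0.78, array([ 222., -301.,    2.])) (0.72, array([ 351., -290.,    4.])) (0.62, array([ 214., -418.,   -1.])) (0.53, array([ 423., -332.,    3.]))
pulley (0.58, array([447., 215.,   8.])) (0.37, array([ 349., -289.,    6.]))
cup (0.44, array([ 351., -290.,    3.]))
driver (0.96, array([347., 280.,   4.]))
station (0.69, array([603.,  -1.,  -1.]))
```

View pics/scene0.png

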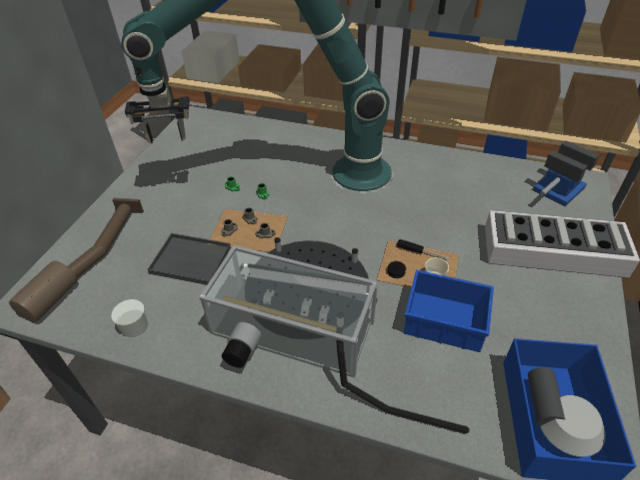

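View pics/side0.png

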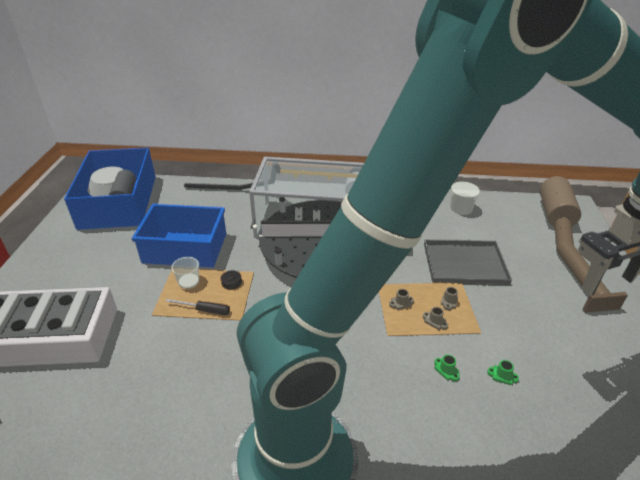

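```bash
cat >> h.py <<'E'
def down(yaw=0): return (Rn.from_euler('z',yaw)*Rn.from_euler('x',np.pi)).as_rotvec()
def look(tag,names,mn=.3):
    ci,im=snap('wrist',tag+'.png')
    print(tag,'cam',np.round(-np.array(ci['R']).T@ci['t']),'t',robot.observe()['t'])
    r={n:pp(n,'wrist',ci,mn) for n in names}
    for n in names: print(n,*r[n])
    return ci,im,r
E
python3 - <<'E'
from h import *
robot.movep([400,-270,330],down(0)); robot.hold(.2)
look('w_sheet',['housing_a','sheet_a'])
robot.movep([480,0,400],down(0)); robot.hold(.2)
look('w_front',['divider','hood','post','station'])
E
```

```text
w_sheet cam [ 472. -272.  500.] t 3.0833
housing_a (0.82, array([ 217., -421.,    3.])) (0.7, array([ 405., -214.,    0.])) (0.68, array([ 353., -294.,    1.])) (0.6, array([ 218., -306.,    0.])) (0.56, array([ 421., -333.,    8.]))
sheet_a (0.6, array([ 403., -274.,   -1.]))
w_front cam [552.  -2. 570.] t 4.55
divider (0.91, array([606.,  -7.,  51.]))
hood (0.75, array([626.,  -7., 155.]))
post (0.45, array([400., 274.,   6.])) (0.35, array([573., 386.,   2.]))
station (0.76, array([601.,  -5.,   1.])) (0.66, array([ 575., -393.,    2.]))
```

View pics/w_front.png

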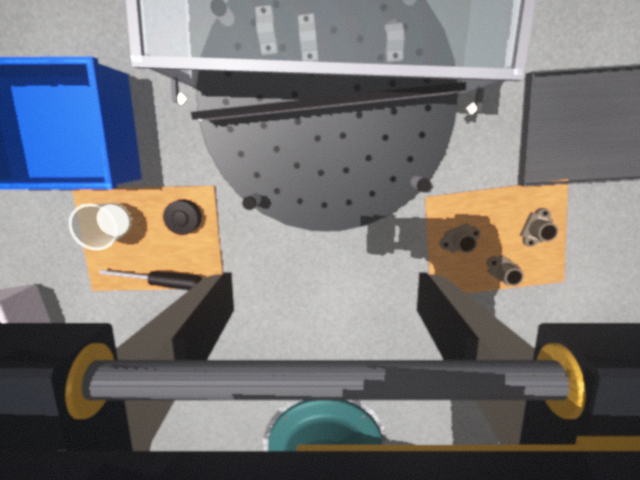

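View pics/w_sheet.png

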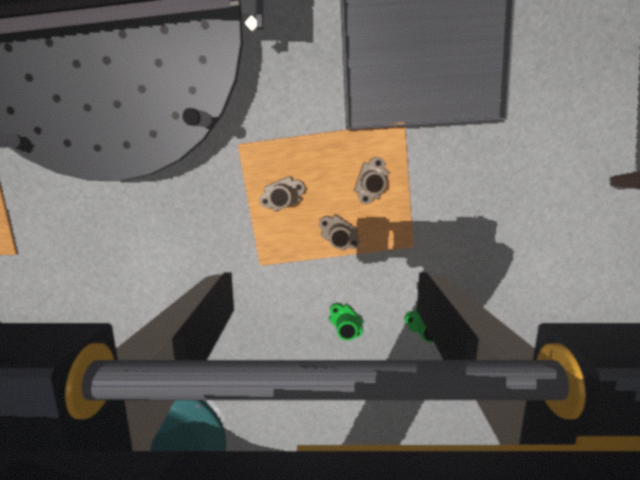

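```bash
python3 - <<'E'
from h import *
ci=viewer.camera_info('wrist'); im=cv2.imread('pics/w_front.png')
a,b=[ray(ci,u,62) for u in [(181.5,98.5),(471.5,107.5)]]
print('ptr',a,b,'mid',(a+b)/2,'yaw',np.arctan2(*(a-b)[:2][::-1])-np.pi/2)
d,e=[ray(ci,u,98) for u in [(193,116),(465,87)]]
print('div',d,e,'mid',(d+e)/2,'yaw',np.arctan2(*(d-e)[:2][::-1])-np.pi/2,np.linalg.norm(d-e))
# disc circle: dark region edge fit: front rim points
for u in [(330,231),(204,161),(455,150)]: print(ray(ci,u,50))
for u in [(248,202),(427,184)]: print('posttop',ray(ci,u,95))
c2=im[0:130,120:540]; cv2.imwrite('pics/c1.png',cv2.resize(c2,None,fx=1.9,fy=1.9,interpolation=cv2.INTER_CUBIC))
c3=cv2.imread('pics/w_sheet.png')
E
```

```text
ptr [608.13233584 185.21281889  62.        ] [ 596.86820149 -193.42222219   62.        ] mid [602.50026866  -4.10470165  62.        ] yaw -0.029740546680539603
div [584.05593399 159.96703012  98.        ] [ 616.96973935 -169.6573028    98.        ] mid [600.51283667  -4.84513634  98.        ] yaw 0.09952258570139261 331.26351963344706
[427.88240195  -8.76313694  50.        ]
[527.91754757 166.50546983  50.        ]
[ 542.56137073 -180.78908061   50.        ]
posttop [477.59636556  99.02194154  95.        ]
posttop [ 500.81248249 -132.96805246   95.        ]
```

View pics/c1.png

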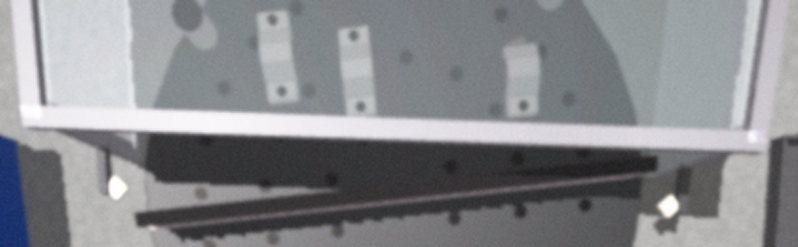

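```bash
cat >> h.py <<'E'
C=np.array([602.,-4.3]); SY=-0.03
def rot(p,a): c,s=np.cos(a),np.sin(a); return np.array([c*p[0]-s*p[1],s*p[0]+c*p[1]])
def disc(p,phi): return C+rot(p,SY+phi)
def st(m=''):
    o=robot.observe(); print(m,'t%.1f'%o['t'],'w%.3f f%.1f'%(o['grip_width'],o['grip_force']),np.round(o['tcp_pos']),'F',np.round(o['contact_force'],1)); return o
def pick(xy,yaw,z,op,N,hi):
    grip(op,N); robot.movep([*xy,hi],down(yaw)); robot.servo_line([*xy,z],150)
    grip(0.0,N); robot.servo_line([*xy,hi],200); return st('picked')
def place(xy,yaw,z,op,hi,zmid=25):
    robot.movep([*xy,hi],down(yaw)); o=st('above')
    robot.servo_line([*xy,z+zmid],250); robot.servo_line([*xy,z],50); st('down')
    grip(op); robot.servo_line([*xy,hi],200); st('placed')
E
python3 - <<'E'
from h import *
o=pick((405,-214),0,18,.6,25,190)
if .25<o['grip_width']<.4: place(disc((-80,-75),.129),SY+.129,66,.55,190)
E
```

```text
picked t9.4 w0.317 f25.0 [ 404. -214.  189.] F [-0.3  0.  -1.9]
above t10.2 w0.319 f25.0 [529. -87. 189.] F [ 0.7 -0.1 -1.5]
down t11.4 w0.321 f25.0 [530. -87.  66.] F [ 1.2  0.2 -2.2]
placed t12.6 w0.546 f0.0 [529. -87. 189.] F [ 1.  -0.1 -0.1]
```

```bash
python3 - <<'E'
from h import *
for src,dst in [((421.5,-333),(-92,0)),((352.5,-293),(-80,75))]:
    o=pick(src,0,18,.6,25,190)
    if .25<o['grip_width']<.4: place(disc(dst,.129),SY+.129,65.5,.55,190)
    else: break
robot.movep([480,0,400],down(0)); robot.hold(.2)
look('w2',['housing_a','divider','cap_a','stub_a'])
E
```

```text
picked t16.8 w0.319 f25.0 [ 421. -332.  189.] F [-0.4 -1.2 -0.9]
above t18.1 w0.319 f25.0 [510. -15. 190.] F [ 0.1 -0.7 -1.2]
down t19.2 w0.319 f25.0 [510. -13.  65.] F [-0.3 -0.6 -1.8]
placed t20.5 w0.550 f0.0 [510. -14. 189.] F [-0.9 -0.2  0.1]
picked t24.8 w0.320 f25.0 [ 352. -293.  189.] F [-0.4  0.4 -0.5]
above t26.3 w0.320 f25.0 [515.  61. 190.] F [-0.8  0.3 -1.6]
down t27.5 w0.316 f25.0 [515.  63.  65.] F [-0.3 -0.3 -1. ]
placed t28.8 w0.552 f0.0 [514.  62. 189.] F [-0.  -0.5  0.1]
w2 cam [552.  -0. 569.] t 29.8917
housing_a (0.88, array([512., -17.,  53.])) (0.76, array([530., -85.,  48.])) (0.71, array([572., 381.,   1.])) (0.61, array([519.,  60.,  48.]))
divider (0.74, array([602.,  -6.,  49.]))
cap_a
stub_a
```

View pics/w2.png

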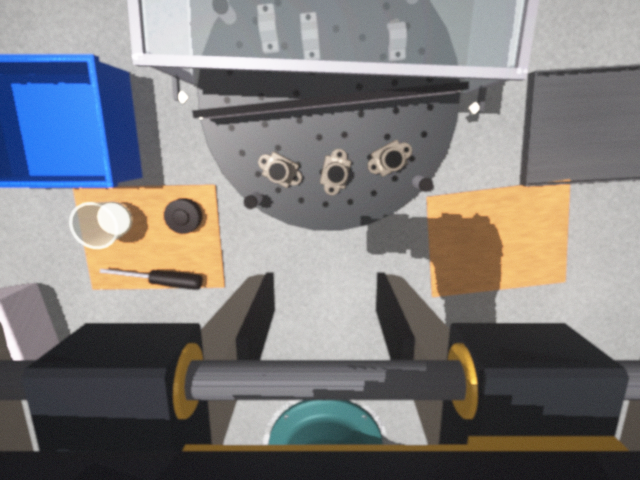

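```bash
cat >> h.py <<'E'
def post_at(a): return C+162*np.array([np.cos(a+SY),np.sin(a+SY)])
def yw(a): return a+SY-np.pi
def push(a0,a1,z=72,op=.45,hi=200):
    grip(op,5); robot.movep([*post_at(a0),hi],down(yw(a0))); robot.servo_line([*post_at(a0),z],120)
    st('at post'); grip(0.0,5); o=st('closed')
    if not .15<o['grip_width']<.26: print('no post'); return False
    n=max(1,int(np.ceil(abs(a1-a0)/.14)))
    for a in np.linspace(a0,a1,n+1)[1:]: robot.servo_line([*post_at(a),z],70,rotation=down(yw(a)))
    st('pushed'); robot.hold(.3); grip(op); robot.servo_line([*post_at(a1),hi],150); st('end'); return True
def divider(ci,im):
    pass
E
python3 - <<'E'
from h import *
d=np.pi/180
if push(135*d+.129,225*d):
    robot.movep([480,0,400],down(0)); robot.hold(.2)
    look('w3',['housing_a','divider'])
E
```

```text
at post t32.6 w0.452 f0.0 [477.  99.  73.] F [ 0.1 -1.3 -0.8]
closed t33.1 w0.191 f5.0 [477.  98.  72.] F [-0.4 -0.3  1.7]
pushed t38.0 w0.194 f5.0 [ 484. -114.   72.] F [3.1 2.5 0.6]
end t39.9 w0.449 f0.0 [ 483. -115.  199.] F [-0.7  0.2 -0.5]
w3 cam [552.  -2. 569.] t 41.025
housing_a (0.81, array([528., -84.,  49.])) (0.67, array([577., -81.,  54.])) (0.56, array([ 216., -421.,    4.]))
divider (0.69, array([603.,  -4.,  51.]))
```

View pics/w3.png

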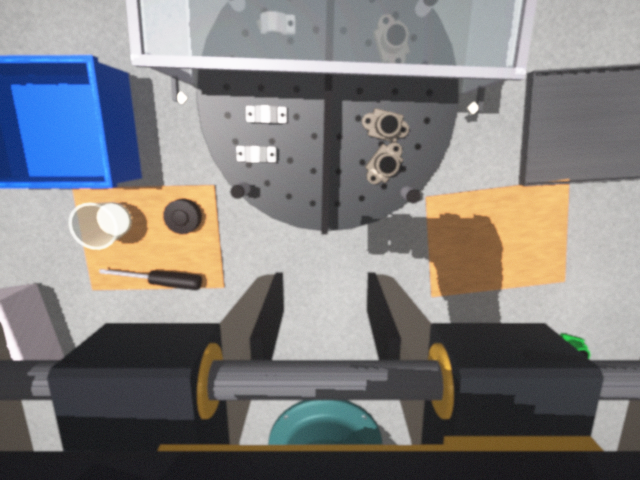

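```bash
python3 - <<'E'
from h import *
d=np.pi/180
if push(135*d,225*d):
    robot.movep([480,0,400],down(0)); robot.hold(.2)
    look('w4',['housing_a','divider','cap_a','stub_a'])
E
```

```text
at post t43.6 w0.452 f0.0 [492. 114.  73.] F [ 0.2 -0.1 -0.1]
closed t44.1 w0.193 f5.0 [491. 114.  72.] F [ 0.2 -0.6  3. ]
pushed t49.5 w0.192 f5.0 [ 484. -114.   72.] F [2.3 2.6 0.1]
end t51.3 w0.448 f0.0 [ 483. -115.  199.] F [-0.4  0.2 -0.1]
w4 cam [552.  -2. 569.] t 52.4833
housing_a (0.86, array([ 216., -422.,    3.]))
divider (0.67, array([603.,  -6.,  50.])) (0.5, array([440., 331.,   6.]))
cap_a (0.96, array([505., -69.,  51.])) (0.93, array([520., -22.,  54.]))
stub_a (0.96, array([535.,  90.,  50.]))
```

View pics/w4.png

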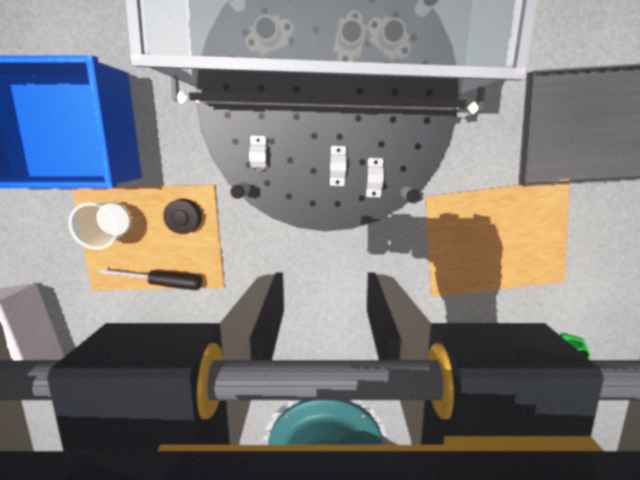

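```bash
python3 - <<'E'
from h import *
ci=viewer.camera_info('wrist'); im=cv2.imread('pics/w4.png')
cv2.imwrite('pics/c4.png',cv2.resize(im[70:210,165:490],None,fx=2.4,fy=2.4,interpolation=cv2.INTER_CUBIC))
for n in ['cap_a','stub_a']:
    for s in viewer.silhouettes(n,'wrist'):
        if s['confidence']<.3: continue
        m=s['mask'].astype(np.uint8); r=cv2.minAreaRect(cv2.findNonZero(m)); b=cv2.boxPoints(r)
        P=np.array([ray(ci,u,60)[:2] for u in b]); e=[P[1]-P[0],P[2]-P[1]]; e.sort(key=np.linalg.norm)
        yw_=np.arctan2(e[1][1],e[1][0]); yw_=(yw_+np.pi/2)%np.pi-np.pi/2
        print(n,round(s['confidence'],2),P.mean(0).round(),[round(np.linalg.norm(x)) for x in e],'yaw',round(yw_,3))
E
```

```text
cap_a 0.8 [506. -69.] [20, 52] yaw 0.039
cap_a 0.8 [522. -18.] [19, 52] yaw 0.013
stub_a 0.69 [539.  90.] [24, 45] yaw 0.002
```

View pics/c4.png

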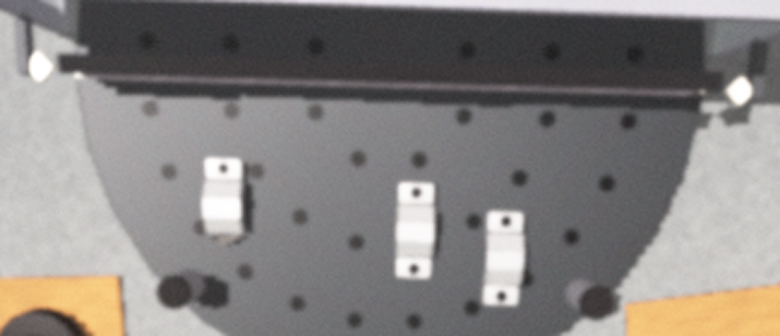

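```bash
cat >> h.py <<'E'
def caps():
    ci,im=snap('wrist'); out=[]
    for n in ['cap_a','stub_a']:
        P_=[d for d in pp(n,'wrist',ci)]
        for s in viewer.silhouettes(n,'wrist'):
            if s['confidence']<.3: continue
            r=cv2.minAreaRect(cv2.findNonZero(s['mask'].astype(np.uint8)))
            P=np.array([ray(ci,u,60)[:2] for u in cv2.boxPoints(r)]); e=[P[1]-P[0],P[2]-P[1]]; e.sort(key=np.linalg.norm)
            a=np.arctan2(e[1][1],e[1][0]); a=(a+np.pi/2)%np.pi-np.pi/2
            out.append((n,P.mean(0).round(1),[round(np.linalg.norm(x)) for x in e],round(a,3)))
        print(n,*P_)
    for o in out: print(*o)
    return out
E
python3 - <<'E'
from h import *
grip(.45); robot.movep([440,10,260],down(0)); robot.hold(.2)
caps()
E
```

```text
cap_a (0.93, array([521., -19.,  49.]))
stub_a (0.79, array([532.,  88.,  51.])) (0.55, array([445., 216.,   2.]))
cap_a [520.5 -18.5] [21, 53] 0.026
cap_a [504.3 -70.1] [24, 53] -0.027
cap_a [417.  244.9] [149, 197] -1.547
stub_a [536.5  89.4] [23, 48] -0.021
```

```bash
python3 - <<'E'
from h import *
o=pick((533,89),0,53,.38,20,200)
if .15<o['grip_width']<.28: place((574,380),0,20,.4,200,90)
robot.movep([440,10,260],down(0)); robot.hold(.2); caps(); ci,im,_=look('w5',['divider','stub_a'])
E
```

```text
picked t57.4 w0.212 f20.0 [532.  89. 199.] F [-0.7 -0.7 -1.5]
above t58.5 w0.213 f20.0 [575. 378. 199.] F [ 0.8 -0.8 -0.7]
down t61.0 w0.214 f20.0 [574. 380.  20.] F [ 0.1 -0.1 -0.4]
placed t62.5 w0.401 f0.0 [573. 379. 199.] F [-0.3 -0.3 -0.3]
cap_a (0.97, array([506., -72.,  52.])) (0.9, array([524., -21.,  52.])) (0.5, array([ 481., -116.,   52.]))
stub_a (0.53, array([ 481., -120.,   54.])) (0.5, array([344., 281.,   4.]))
cap_a [520.2 -18.7] [21, 53] -0.035
cap_a [504.9 -69.3] [24, 53] 0.011
cap_a [532.6 -23.6] [210, 439] -1.569
w5 cam [512.   9. 431.] t 64.4417
divider (0.74, array([601.,  -4.,  49.]))
stub_a
```

View pics/w5.png

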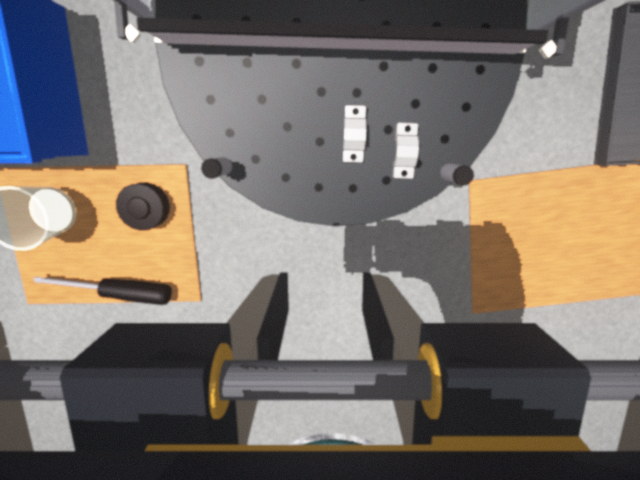

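```bash
python3 - <<'E'
from h import *
for src,dst in [((521,-19.5),(572,-365)),((505,-70),(572,-425))]:
    o=pick(src,0,53,.33,20,200)
    if .15<o['grip_width']<.28: place(dst,0,8.5,.36,150,30)
    else: break
robot.movep([440,0,330],down(0)); robot.hold(.2); look('w6',['divider','cap_a'])
robot.movep([440,-250,300],down(0)); snap('scene','s6.png'); snap('side','d6.png')
a=cv2.imread('pics/s6.png')[190:370,140:520]; b=cv2.imread('pics/w6.png')[:270]
cv2.imwrite('pics/v6.png',np.vstack([cv2.resize(b,(640,270)),cv2.resize(a,(640,303))]))
E
```

```text
picked t67.7 w0.213 f20.0 [520. -20. 199.] F [-0.6 -0.1 -0.8]
above t69.0 w0.214 f20.0 [ 573. -363.  150.] F [ 0.6 -0.2 -0.1]
down t70.4 w0.215 f20.0 [ 572. -365.    8.] F [-0.6  0.4 -0. ]
placed t71.6 w0.361 f0.0 [ 571. -365.  149.] F [-0.1  0.   0.1]
picked t75.4 w0.216 f20.0 [504. -70. 199.] F [-0.4  0.1 -0.8]
above t76.7 w0.218 f20.0 [ 573. -423.  151.] F [-0.7  0.3 -1.2]
down t78.1 w0.215 f20.0 [ 572. -425.    8.] F [-0.2  0.   0.1]
placed t79.3 w0.360 f0.0 [ 571. -425.  149.] F [ 0.1  0.3 -1.1]
w6 cam [512.  -2. 500.] t 81.35
divider (0.78, array([605.,  -7.,  51.]))
cap_a (0.92, array([ 572., -372.,    6.]))
```

View pics/v6.png

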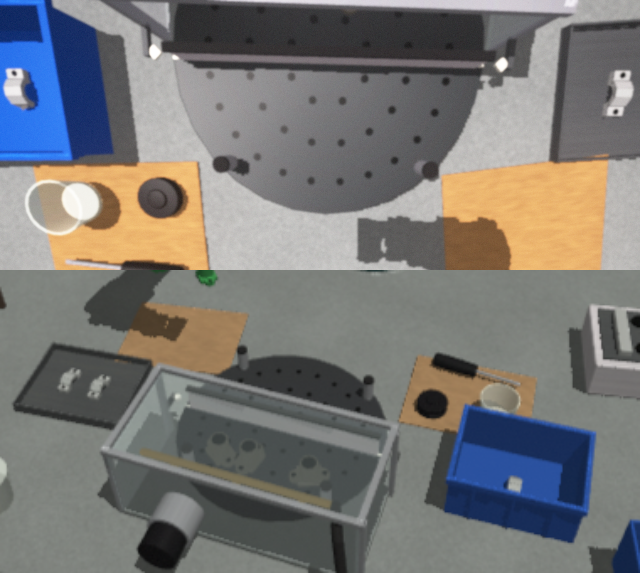

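The picture shows two caps in the tray, the stub in the crate, three housings under the hood, and the divider on the pointers.

```bash
python3 -c "
from h import *
print(robot.job_done())"
```

```text
the job is handed in; nothing more can be done
None
```

The changeover is done and handed in after about 82 s: all three housings are under the hood, the divider is on its index pointers, two whole caps are in the tray, one broken cap is in the scrap crate, and the pulley, cup and screwdriver were left alone.

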